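# Lock a clock wheel on its truing stand and true its rim by quarter turns

## Task

The big wheel for the shop-window clock sits on its leaning truing stand with the high place of its rim uppermost, at the feeler. Slide the index lock at the wheel's lower edge fully home to its end stop, so that its pin holds the wheel; then, going round the rim from left to right as you face it, tighten the three uppermost rim nuts clockwise: the left one a quarter turn, the top one two quarter turns, the right one a quarter turn. Leave the wheel locked and the other things on the bench where they are.

Things in the scene. Friction and masses are not known exactly. Their poses are not given: they have to be found in the camera images.
- truing_stand: grey cast stand fixed on the bench, origin on the bench below the wheel's hub; z up, x level, from the lock toward the upper edge of the wheel. The wheel's face leans 30 deg back: its axis leans from vertical toward -x. Hub centre at z 130 mm. Flat brass rim, outer diameter 184 mm, 24 mm wide, 12 mm thick, seven nuts on a circle of 80 mm radius, evenly spaced, a feeler beyond its upper edge
- wheel (a joint): turn of the wheel about its arbor, rad, positive anticlockwise looking at its face. 0: the lock's pin fits the fork at the rim's lowest point; starts within 0.05 of that. Free on its bearing until locked; the pin going home centres it, leaving about 0.01 rad of play
- lock (a joint): travel of the index lock up the slope of the stand (its own x axis, toward the hub), m: 0 fully out, 0.020 home at its end stop (starts 0 to 0.005). Friction about 2.5 N, more where the pin enters the fork and swings the wheel into line; stays where left
- lock_grip (a point): point in the lock's black upright grip, 14 mm wide (y), 16 mm long (x), its top 17 mm above this point along z, the 18 mm wide steel slide at its foot 25 mm below. x: up the slope, the way it slides home (rises 30 deg); y level; z out of the slope, leaning 30 deg from vertical toward the stand's -x, parallel to the nuts' axes. Nearest nut bars 60 mm up the slope, 35 mm to either side, when home
- nut_left (a joint): turn (rad) of the left one (the stand's +y side) of the three uppermost rim nuts; positive is clockwise looking at the nut's top (tightening; it goes in 0.5 mm a quarter turn). 0 (within 0.12) at the start with the bar along the rim, +1.571 after one quarter turn, +3.142 after two. Friction about 0.07 N m; stays where left; stops at -0.8 and 5.5
- nut_top (a joint): turn (rad) of the middle one of the three uppermost rim nuts; positive is clockwise looking at the nut's top (tightening; it goes in 0.5 mm a quarter turn). 0 (within 0.12) at the start with the bar along the rim, +1.571 after one quarter turn, +3.142 after two. Friction about 0.07 N m; stays where left; stops at -0.8 and 5.5
- nut_right (a joint): turn (rad) of the right one (the stand's -y side) of the three uppermost rim nuts; positive is clockwise looking at the nut's top (tightening; it goes in 0.5 mm a quarter turn). 0 (within 0.12) at the start with the bar along the rim, +1.571 after one quarter turn, +3.142 after two. Friction about 0.07 N m; stays where left; stops at -0.8 and 5.5
- nut_left_grip (a point): centre of the left nut's steel bar: 12 mm thick (x), 24 long (y), 24 high (z). z is the nut's axis, out of the rim's face, leaning 30 degrees from vertical toward the stand's -x. x, y turn with the nut; y lies along the rim at the start. Below the bar (-z) a 10 mm neck and a 17 mm collar, its top 20 mm below this point; rim face 26 mm below. Next bars 69 mm away, centre to centre
- nut_top_grip (a point): centre of the top nut's steel bar: 12 mm thick (x), 24 long (y), 24 high (z). z is the nut's axis, out of the rim's face, leaning 30 degrees from vertical toward the stand's -x. x, y turn with the nut; y lies along the rim at the start. Below the bar (-z) a 10 mm neck and a 17 mm collar, its top 20 mm below this point; rim face 26 mm below. Next bars 69 mm away, centre to centre
- nut_right_grip (a point): centre of the right nut's steel bar: 12 mm thick (x), 24 long (y), 24 high (z). z is the nut's axis, out of the rim's face, leaning 30 degrees from vertical toward the stand's -x. x, y turn with the nut; y lies along the rim at the start. Below the bar (-z) a 10 mm neck and a 17 mm collar, its top 20 mm below this point; rim face 26 mm below. Next bars 69 mm away, centre to centre
- screw_tin: bystander: round aluminium tin, 44 mm diameter, 15 mm high, origin at its underside's centre; leave alone
- loupe: bystander: black eye loupe, 37 mm diameter, 28 mm high, origin at its underside's centre; leave alone
- air_blower: bystander: blue rubber dust blower, 108 mm long, 47 mm high, origin at its underside's centre, right of the stand; leave alone. (Between it and the stand, farther back, the room's upright partition: y = -0.02 to 0, from x = 0.57 back, to z = 0.97; the shelf on its left begins at x = 0.57, z = 0.63)

How it is judged:
By the outcome, as a careful person would: the job done as asked, in the order asked, and still so for the second after the job is handed in, with the robot touching nothing.
It also fails if it takes over 72 s, if anything falls off the work surface, if the arm or the gripper's body presses on something with over 40 N, if the wrist force passes 120 N, or if a joint passes its speed limit or range.

## Robot

A 7-joint arm with a two-finger parallel gripper is mounted at the origin on a cart in front of the work surface, level with it; the furniture and walls round the work are solid. World frame = base frame: x ahead of the robot, y to its left, z up, the work surface at z = 0. Lengths are in m, angles in degrees, forces in N, time in s.
With the tool pointing down it reaches from about 0.425 to 0.875 m from the base axis. Payload 4.7 kg.
Tool frame: the origin (TCP) lies midway between the tips of the shut fingers; the grasp point (between the pads) lies 19 mm behind it; z points along the fingers, y is the line along which they close (so a half turn about z gives the same grasp; the last joint's range is limited). The gripper opens to 87 mm and grips with 3 to 60 N. Pads are 19 mm wide; open, the fingers measure 117 mm over their backs; the gripper's body (75 mm by 190 mm) begins 51 mm behind the grasp point.
Start: joints at [-62.332, 18.392, -4.016, 83.108, 1.295, 78.541, -3.26], TCP at [0.294, 0.58, 0.223] pointing down, gripper open.
Joint ranges: [-163.93, 163.93], [-17.29, 119.83], [-79.2, 71.16], [3.27, 140.29], [-89.18, 269.18], [5.43, 117.66], [-154.24, 154.24]. Speed limits (degrees/s): [147.25, 147.25, 180, 180, 180, 180, 180].

## Interface

Orientations are given as [roll, pitch, yaw] about the fixed x, y, z axes, in that order (R = Rz(yaw) Ry(pitch) Rx(roll)).
In Python, from cell import env gives the robot as it stands. The module is installed in compiled form; this text tells all that it offers.
- The arm moves only by the tool step_arm, never from a script. Its argument "rows" is a list of rows, each an object with "angular": the turn, a rotation vector about the tool's x, y, z in units of pi rad (1.0 is pi rad), a list of three; "slide": the shift along the tool's x, y, z in units of 500 mm (1.0 is 500 mm), a list of three; "jaw": the opening, from 0 (shut) to 1 (fully open). A call has 1 to 10 rows; each row shifts and turns the commanded pose from where the row before left it, along the tool's axes as they then stand; what a row does not reach is not made up. A row lasts 1/8 s, in which the tool goes at most 62.5 mm and 10.7 degrees, less where a joint would pass 70% of its speed; a pose out of reach is approached as far as the arm can. A call with a number of a shift or a turn outside -1 to 1 is refused whole. A call with a gripper value outside its range is refused whole. The fingers move at their own pace and stop on an object; "newtons" is the grip in N (left out, the last holds). Time passes only in rows, so rows that do not move let the fingers close. It gives the time, the measured TCP pose, the force, the opening and the grip force at its end, in the units of the state.
- env.get_obs(): the state, without advancing time (a new reading comes with each control period).
- env.read_camera(name): name is "scene" or "top" or "wrist"; returns the picture (480x640x3 uint8, red, green, blue); there is no depth.
- env.camera_info(name): a dict with "fx", "fy", "cx", "cy" (pixels), "k1" (the pictures are not rectified: a ray, as slopes to the right and down, at radius r is drawn at 1 + k1 r^2 times it, then the intrinsics apply), "R" (3x3) and "t" (3): a world point X has camera coordinates R X + t. Camera axes: x right, y down, z forward; pixel columns grow to the right and rows downward; lengths in m; the calibration is good to about 2 mm. A picture is of the moment at which its call begins: read the wrist's pose just before it. camera_info takes no time and is no camera call; for the wrist camera it gives the pose at the moment of the call.
- env.sign_off(): hands the job in; it is judged then, once.
The state is a dict: "time_s": time; "qpos": joint angles; "joint_velocities": joint speeds; "effort": joint torques, N m; "tool_pos": TCP position; "tool_rot": TCP orientation; "force": force on the tool from outside, world axes, zero at the start; "wrist_torque": the same for the moment, N m; "grip_width": finger opening in m; "grasp_force": force on a finger pad.
Only numpy, scipy, OpenCV 4.12 (cv2) and the standard library are available. Lean on these libraries where they do the work, as an engineer would, in place of code of your own. Each camera call takes 0.05 s, during which the arm holds its last target. There are 200 camera calls.

## Working session

There is one attempt and no reset: what is moved stays moved. The work goes in short steps, Python scripts to look and compute and a tool call to move; the robot and the scene stay as the last step left them, time stands still between calls to the robot, and variables do not carry over. Pictures are saved under pics/ and viewed, at most 10 in all, crops included, and the job is handed in when it is done.

Besides the shell and the picture viewer there is one more tool, called after "Request:" as name([rows], argument=value, ...), one row to a line, values as JSON. step_arm: Moves the arm, as the interface text tells. Shifts and turns lie within -1 to 1; 1 stands for 500 mm of shift or pi rad of turn. Its arguments: {"type":"object","properties":{"rows":{"type":"array"},"newtons":{"type":"number"}},"required":["rows"]}

```bash
mkdir -p pics; python3 - <<'E'
from cell import env
import cv2
o=env.get_obs();print(o['time_s'],o['tool_pos'],o['tool_rot'],o['grip_width'])
for n in("scene","top"):
    i=env.camera_info(n);print(n,i)
    cv2.imwrite(f"pics/{n}0.png",env.read_camera(n)[:,:,::-1])
E
```

```text
0.0 [0.29345332 0.57934976 0.22143813] [-1.79888623e+02  5.66557487e-03  1.53142064e+02] 0.0870834728511717
scene {'fx': 616.3418059252982, 'fy': 616.3418059252982, 'cx': 324.27184491379495, 'cy': 248.76869899589855, 'k1': -0.021863506583717836, 'R': array([[ 0.87019894, -0.49224063, -0.02128286],
       [-0.24710096, -0.39864696, -0.88318838],
       [ 0.42625686,  0.77380861, -0.46853529]]), 't': array([-0.44751342,  0.29986659,  1.11865258])}
top {'fx': 533.1199423806664, 'fy': 533.1199423806664, 'cx': 318.5333061674725, 'cy': 223.82001678756404, 'k1': -0.08692485138811039, 'R': array([[-0.00284934, -0.9991528 ,  0.04105561],
       [-0.98442922, -0.0044133 , -0.17572602],
       [ 0.17575834, -0.04091705, -0.98358264]]), 't': array([0.06782055, 0.54252647, 0.96888971])}
```

View pics/scene0.png

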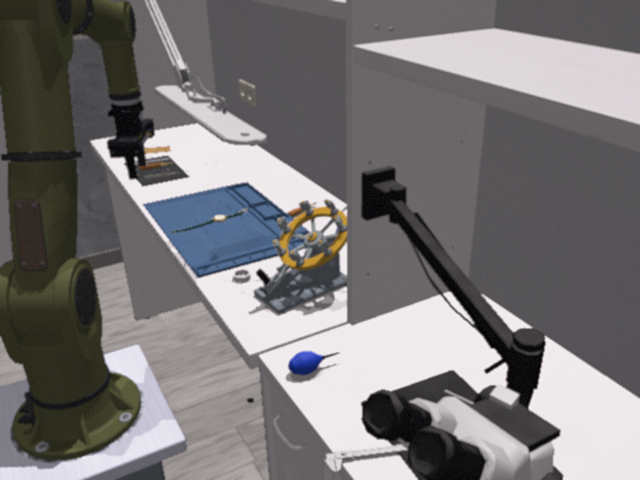

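View pics/top0.png

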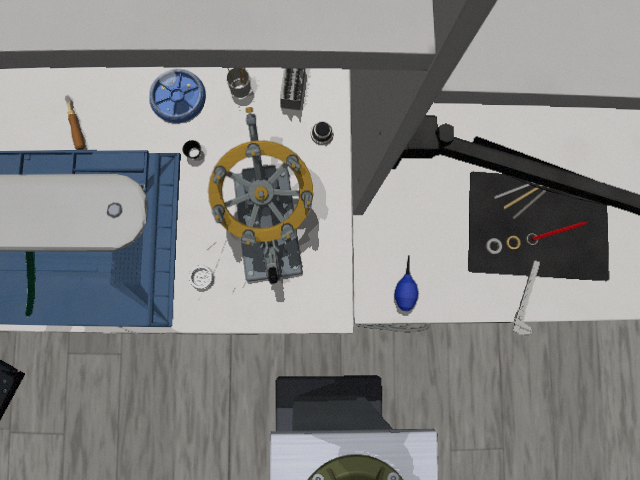

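```bash
python3 - <<'E'
import cv2
a=cv2.imread("pics/top0.png")[95:291,195:330]
a=cv2.rotate(a,cv2.ROTATE_90_CLOCKWISE)
cv2.imwrite("pics/c1.png",cv2.resize(a,None,fx=4,fy=4,interpolation=cv2.INTER_CUBIC))
E
```

```text
(no output)
```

View pics/c1.png

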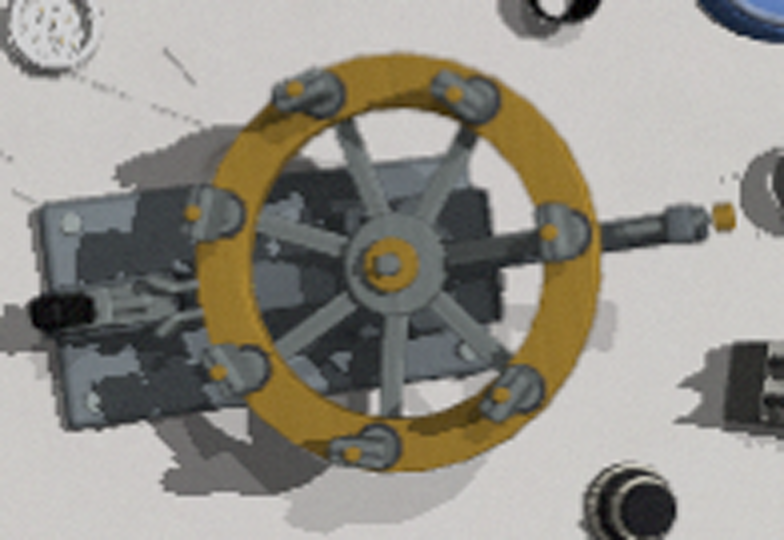

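```bash
cat > h.py <<'E'
import numpy as np, cv2
from cell import env
from scipy.optimize import least_squares
from scipy.spatial.transform import Rotation as Ro
def proj(i,X):
    c=np.atleast_2d(X)@i['R'].T+i['t']; p=c[:,:2]/c[:,2:]
    p=p*(1+i['k1']*(p**2).sum(1,keepdims=True))
    return p*[i['fx'],i['fy']]+[i['cx'],i['cy']]
def frame(yaw):
    return Ro.from_euler('z',yaw).as_matrix()@np.array([[np.cos(np.pi/6),0,-.5],[0,1,0],[.5,0,np.cos(np.pi/6)]])
def pts(x,y,yaw,w,d,r=.08):
    F=frame(yaw); a=w+2*np.pi*np.arange(7)/7
    L=np.c_[r*np.cos(a),r*np.sin(a),d+0*a]
    return np.array([x,y,.13])+L@F.T
E
python3 - <<'E'
from h import *
c=np.array([(548,233),(453,93),(294,88),(193,213),(218,373),(352,454),(502,396)],float)
px=lambda c:np.c_[195+c[:,1]/4,290-c[:,0]/4]
P=px(c); i=env.camera_info("top")
for fixd in(None,.044,.038):
    f=lambda p:(proj(i,pts(*p[:4],p[4] if fixd is None else fixd))-P).ravel()
    s=least_squares(f,[.58,.1,0,0,.044]);print(s.x,s.fun.round(1))
p=s.x
x,y,yaw,w=p[:4];F=frame(yaw)
lab={'hub':[0,0,.006],'lockhomeTop':[-.132,0,.032+.017],'lock-.15':[-.15,0,.049],'feel':[.15,0,0]}
for k,v in lab.items():
    q=proj(i,np.array([x,y,.13])+F@v)[0];print(k,(290-q[1])*4,(q[0]-195)*4)
E
```

```text
[0.58523662 0.1729696  0.15080707 0.01781532 0.04777983] [-0.1 -0.2  0.2 -0.2  0.1  0.1 -0.   0.3 -0.1  0.   0.1 -0.1 -0.2  0.2]
[0.58410284 0.17299781 0.15502444 0.01386334 0.044     ] [-0.1 -0.   0.4 -0.1  0.3  0.   0.   0.1 -0.2 -0.1 -0.1 -0.1 -0.3  0.3]
[0.58230883 0.17300123 0.16119113 0.00808477 0.044     ] [-0.   0.2  0.7  0.   0.5 -0.1  0.1 -0.1 -0.4 -0.4 -0.4 -0.2 -0.5  0.5]
hub 384.4449222929338 263.80273583400594
lockhomeTop 71.84534982330547 312.9165190667957
lock-.15 35.3613724783404 319.0749155450635
feel 729.4662068208654 207.6542011272777
```

```bash
cat >> h.py <<'E'
def Rt(F,ang,sgn=1):
    "tool frame: z=-n, closing line y at angle ang (rad) from slope axis u toward left, in the face plane"
    z=-F[:,2]; y=F@[np.cos(ang),np.sin(ang),0]
    return np.c_[np.cross(y,z),y,z]
def plan(T,R,n=None):
    o=env.get_obs();p=o['tool_pos'];R0=Ro.from_euler('xyz',o['tool_rot'],degrees=True).as_matrix()
    rv=Ro.from_matrix(R0.T@R).as_rotvec();d=np.asarray(T)-p
    m=max(np.degrees(np.linalg.norm(rv))/10,np.linalg.norm(d)*1000/50)
    n=n or max(1,int(np.ceil(m)))
    A=sum(R0@Ro.from_rotvec(k*rv/n).as_matrix() for k in range(n))
    s=np.linalg.solve(A,d)
    print('rows',n,'angular',(rv/n/np.pi).round(4).tolist(),'slide',(s/.5).round(4).tolist(),'dist mm',round(np.linalg.norm(d)*1e3,1))
E
python3 - <<'E'
from h import *
F=frame(.15);h=np.array([.585,.173,.13])
g=h+F@[-.15,0,.032]
print(g)
plan(g+.10*F[:,2],Rt(F,np.pi/2))
E
```

```text
[0.44073453 0.15119641 0.08271281]
rows 9 angular [-0.0058, -0.0179, -0.0214] slide [-0.0378, -0.0928, 0.0185] dist mm 449.6
```

Request:
step_arm([
  {"angular": [-0.0058,-0.0179,-0.0214],"slide": [-0.0378,-0.0928,0.0185],"jaw": 1},
  {"angular": [-0.0058,-0.0179,-0.0214],"slide": [-0.0378,-0.0928,0.0185],"jaw": 1},
  {"angular": [-0.0058,-0.0179,-0.0214],"slide": [-0.0378,-0.0928,0.0185],"jaw": 1},
  {"angular": [-0.0058,-0.0179,-0.0214],"slide": [-0.0378,-0.0928,0.0185],"jaw": 1},
  {"angular": [-0.0058,-0.0179,-0.0214],"slide": [-0.0378,-0.0928,0.0185],"jaw": 0.8},
  {"angular": [-0.0058,-0.0179,-0.0214],"slide": [-0.0378,-0.0928,0.0185],"jaw": 0.8},
  {"angular": [-0.0058,-0.0179,-0.0214],"slide": [-0.0378,-0.0928,0.0185],"jaw": 0.8},
  {"angular": [-0.0058,-0.0179,-0.0214],"slide": [-0.0378,-0.0928,0.0185],"jaw": 0.8},
  {"angular": [-0.0058,-0.0179,-0.0214],"slide": [-0.0378,-0.0928,0.0185],"jaw": 0.8},
  {"angular": [0,0,0],"slide": [0,0,0],"jaw": 0.8},
])

```text
time_s: 1.35
tool_pos: [0.4076, 0.1924, 0.1234]
tool_rot: [-176.9, 25.4, -172.8]
force: [-0.6, 1.6, -0.1]
grip_width: 0.0697
grasp_force: 0.0
```

```bash
python3 - <<'E'
from h import *
o=env.get_obs();print(o['time_s'],o['tool_pos'],o['tool_rot'],o['qpos'],o['force'])
i=env.camera_info("wrist");print(i)
im=env.read_camera("wrist")[:,:,::-1].copy();cv2.imwrite("pics/w1.png",im)
F=frame(.15);h=np.array([.585,.173,.13])
g=h+F@[-.15,0,.032]
plan(g+.10*F[:,2],Rt(F,np.pi/2))
E
```

```text
1.35 [0.40756448 0.19235559 0.1233657 ] [-176.87524071   25.39994782 -172.82909297] [-27.76327644 -17.21231999 -12.87226412 134.91646693  18.44973407
  43.63238081  44.36730672] [-0.55715779  1.62150785 -0.07740041]
{'fx': 396.6983870464845, 'fy': 396.6983870464845, 'cx': 314.38019984687054, 'cy': 241.66042225408037, 'k1': -0.0859239990083562, 'R': array([[-0.10215606,  0.99351117, -0.0499969 ],
       [ 0.76137879,  0.11043567,  0.63883199],
       [ 0.64020816,  0.02719398, -0.76772   ]]), 't': array([-0.14348878, -0.38596541,  0.002056  ])}
rows 2 angular [-0.01, -0.0126, -0.0027] slide [0.0002, -0.0511, -0.0482] dist mm 70.3
```

View pics/w1.png

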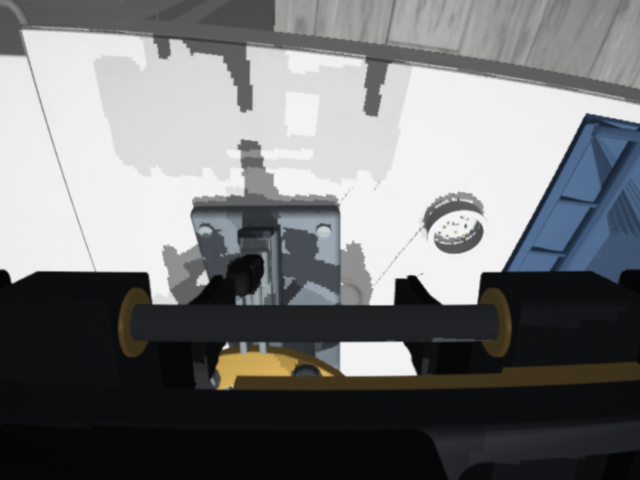

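```bash
cat >> h.py <<'E'
def box(im,i,h,F,L,c0,k):
    v=np.array([[a,b,c] for a in(-.008,.008) for b in(-.007,.007) for c in(-.025,.017)])+L
    q=(proj(i,h+v@F.T)-c0+.5)*k
    for a in range(8):
        for b in range(a):
            if bin(a^b).count('1')==1: cv2.line(im,tuple(q[a].astype(int)),tuple(q[b].astype(int)),(0,0,255) if a&1==0 or b&1==0 else (0,255,0),1)
E
python3 - <<'E'
from h import *
t=cv2.imread('pics/top0.png');w=cv2.imread('pics/w1.png')
F=frame(.15);h=np.array([.585,.173,.13]);out=[]
for im,n,c0,k,sz in((t,'top',(245,245),8,50),(w,'wrist',(205,220),5,80)):
    c=im[c0[1]:c0[1]+sz,c0[0]:c0[0]+sz]
    c=cv2.resize(c,(400,400),interpolation=cv2.INTER_CUBIC);c=cv2.convertScaleAbs(c,alpha=1.6,beta=20);
    d=c.copy();box(d,env.camera_info(n),h,F,np.array([-.15,0,.032]),np.array(c0),k)
    out.append(d)
cv2.imwrite('pics/c2.png',np.hstack(out))
E
```

```text
(no output)
```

View pics/c2.png

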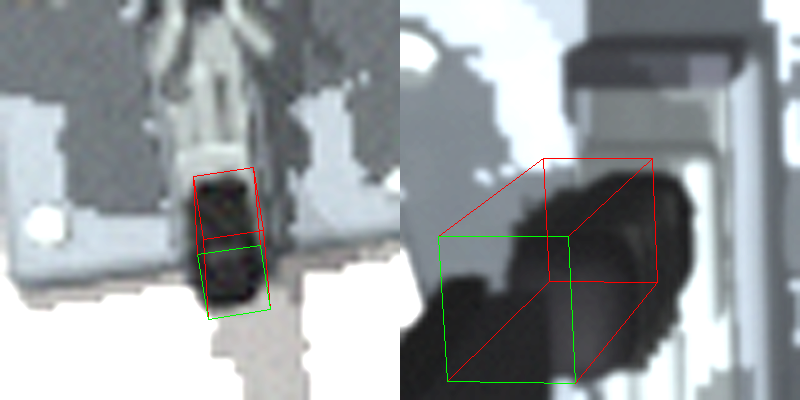

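```bash
cat >> h.py <<'E'
def frameT(yaw,deg): return Ro.from_euler('z',yaw).as_matrix()@Ro.from_euler('y',-deg,degrees=True).as_matrix()
E
python3 - <<'E'
from h import *
o=env.get_obs();print(o['time_s'],o['tool_pos'],o['tool_rot'],o['joint_velocities'].round(2) if hasattr(o['joint_velocities'],'round') else 0)
i=env.camera_info("wrist");print(i['t'])
F=frame(.15);h=np.array([.585,.173,.13])
g=h+F@[-.15,0,.032];G=frameT(.15,15)
plan(g+[-.008,-.001,.047],Rt(G,np.pi/2))
E
```

```text
1.4 [0.40716349 0.19549666 0.12451898] [-176.99239097   25.48965594 -172.65120645] [-2.4  -0.15 -2.58 -1.97 -0.95 -0.12 -0.28]
[-0.14516596 -0.38671201  0.00183279]
rows 2 angular [-0.0095, 0.029, -0.004] slide [-0.0199, -0.0482, 0.0046] dist mm 52.3
```

Request:
step_arm([
  {"angular": [0,0,0],"slide": [0,0,0],"jaw": 0.6},
  {"angular": [-0.0095,0.029,-0.004],"slide": [-0.0199,-0.0482,0.0046],"jaw": 0.6},
  {"angular": [-0.0095,0.029,-0.004],"slide": [-0.0199,-0.0482,0.0046],"jaw": 0.6},
  {"angular": [0,0,0],"slide": [0,0,0],"jaw": 0.6},
  {"angular": [0,0,0],"slide": [0,0,0],"jaw": 0.6},
  {"angular": [0,0,0],"slide": [0,0,0],"jaw": 0.6},
])

```text
time_s: 2.15
tool_pos: [0.4319, 0.1541, 0.1307]
tool_rot: [-180.0, 15.1, -170.9]
force: [0.4, -0.8, -0.1]
grip_width: 0.0522
grasp_force: 0.0
```

```bash
python3 - <<'E'
from h import *
o=env.get_obs();print(o['time_s'],o['tool_pos'],o['tool_rot'],o['qpos'],np.abs(o['joint_velocities']).max())
i=env.camera_info("wrist")
w=env.read_camera("wrist")[:,:,::-1].copy();cv2.imwrite("pics/w2.png",w)
F=frame(.15);h=np.array([.585,.173,.13])
g=h+F@[-.15,0,.032];G=frameT(.15,15)
plan(g+[-.008,-.001,.047],Rt(G,np.pi/2))
q=proj(i,g)[0].astype(int);print(q)
c0=np.clip(q-[100,75],0,None);c=w[c0[1]:c0[1]+150,c0[0]:c0[0]+200]
c=cv2.convertScaleAbs(cv2.resize(c,None,fx=4,fy=4,interpolation=cv2.INTER_CUBIC),alpha=1.6,beta=20)
box(c,i,h,F,np.array([-.15,0,.032]),c0,4)
cv2.imwrite('pics/c3.png',c)
E
```

```text
2.15 [0.43194846 0.15411115 0.13068853] [-179.96042843   15.13866376 -170.91920155] [-28.27118977 -12.43476613   1.47390895 127.78559437   6.382432
  50.37661448  68.82630006] 0.3203160960716569
rows 1 angular [0.0004, 0.0008, 0.0025] slide [0.0003, -0.0074, 0.002] dist mm 3.9
[306 255]
```

View pics/c3.png

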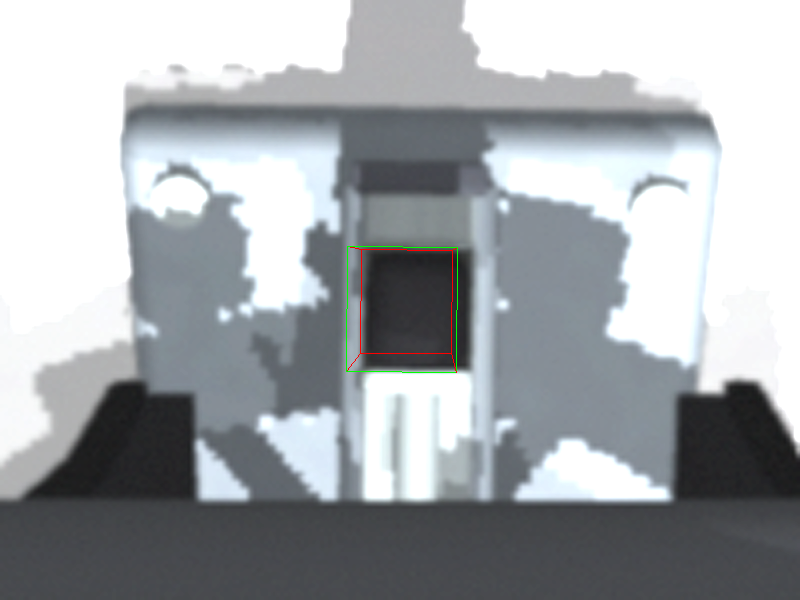

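```bash
python3 - <<'E'
from h import *
F=frame(.142);h=np.array([.585,.173,.13])
g=h+F@[-.15,0,.032]+[0,.0003,0];G=frameT(.142,15);R=Rt(G,np.pi/2)
print(g);plan(g+.016*R[:,2],R)
print('u step 5mm in tool units',(R.T@F[:,0]*.005/.5).round(5))
E
```

```text
[0.44056472 0.15265122 0.08271281]
rows 2 angular [0.0006, 0.0004, 0.0025] slide [0.0046, -0.0025, 0.0645] dist mm 64.7
u step 5mm in tool units [-0.00966  0.      -0.00259]
```

Request:
step_arm([
  {"angular": [0.0012,0.0008,0.005],"slide": [0.009,-0.005,0.02],"jaw": 0.5},
  {"angular": [0,0,0],"slide": [0,0,0.04],"jaw": 0.5},
  {"angular": [0,0,0],"slide": [0,0,0.04],"jaw": 0.5},
  {"angular": [0,0,0],"slide": [0,0,0.029],"jaw": 0.5},
  {"angular": [0,0,0],"slide": [0,0,0],"jaw": 0.5},
  {"angular": [0,0,0],"slide": [0,0,0],"jaw": 0.1},
  {"angular": [0,0,0],"slide": [0,0,0],"jaw": 0.05},
  {"angular": [0,0,0],"slide": [0,0,0],"jaw": 0.05},
  {"angular": [0,0,0],"slide": [0,0,0],"jaw": 0.05},
], newtons=40)

```text
time_s: 3.32
tool_pos: [0.4457, 0.1537, 0.068]
tool_rot: [179.8, 15.1, -172.0]
force: [-0.6, 3.6, 0.6]
grip_width: 0.0135
grasp_force: 40.0
```

```bash
python3 - <<'E'
from h import *
o=env.get_obs();print(o['time_s'],o['tool_pos'],o['tool_rot'],o['qpos'],o['force'],o['grip_width'],o['grasp_force'])
F=frame(.142);h=np.array([.585,.173,.13])
g=h+F@[-.15,0,.032]+[0,.0003,0];G=frameT(.142,15);R=Rt(G,np.pi/2)
plan(g+.016*R[:,2],R)
E
```

```text
3.325 [0.44570261 0.15373176 0.06800438] [ 179.83178288   15.0754435  -172.04053482] [-27.79497527  -5.72187721   2.01728102 130.26454875   6.99145827
  41.22944738  67.53303483] [-0.62148063  3.58094729  0.62858559] 0.013511194866878988 39.99970089644194
rows 1 angular [0.0007, 0.0004, -0.0009] slide [0.0025, -0.0007, 0.0009] dist mm 1.4
```

Request:
step_arm([
  {"angular": [0,0,0],"slide": [-0.0097,0,-0.0026],"jaw": 0.05},
  {"angular": [0,0,0],"slide": [-0.0097,0,-0.0026],"jaw": 0.05},
  {"angular": [0,0,0],"slide": [-0.0097,0,-0.0026],"jaw": 0.05},
  {"angular": [0,0,0],"slide": [-0.0048,0,-0.0013],"jaw": 0.05},
  {"angular": [0,0,0],"slide": [0,0,0],"jaw": 0.05},
  {"angular": [0,0,0],"slide": [0,0,0],"jaw": 0.05},
])

```text
time_s: 4.08
tool_pos: [0.4596, 0.1557, 0.0762]
tool_rot: [179.9, 14.9, -172.0]
force: [-3.6, 4.5, -0.2]
grip_width: 0.0137
grasp_force: 40.0
```

Request:
step_arm([
  {"angular": [0,0,0],"slide": [-0.0048,0,-0.0013],"jaw": 0.05},
  {"angular": [0,0,0],"slide": [-0.0029,0,-0.0008],"jaw": 0.05},
  {"angular": [0,0,0],"slide": [0,0,0],"jaw": 0.05},
  {"angular": [0,0,0],"slide": [0,0,0],"jaw": 0.05},
])

```text
time_s: 4.58
tool_pos: [0.4609, 0.1558, 0.0769]
tool_rot: [179.9, 14.7, -172.0]
force: [-8.0, 4.7, 0.4]
grip_width: 0.0136
grasp_force: 40.0
```

Request:
step_arm([
  {"angular": [0,0,0],"slide": [-0.0058,0,-0.0016],"jaw": 0.05},
  {"angular": [0,0,0],"slide": [-0.0058,0,-0.0016],"jaw": 0.05},
  {"angular": [0,0,0],"slide": [0,0,0],"jaw": 0.05},
  {"angular": [0,0,0],"slide": [0,0,0],"jaw": 0.05},
])

```text
time_s: 5.08
tool_pos: [0.4611, 0.1558, 0.077]
tool_rot: [-180.0, 14.1, -171.9]
force: [-17.5, 4.5, 2.0]
grip_width: 0.0138
grasp_force: 40.0
```

Request:
step_arm([
  {"angular": [0,0,0],"slide": [0.0068,0,0.0018],"jaw": 0.05},
  {"angular": [0,0,0],"slide": [0.0044,0,0.0012],"jaw": 0.05},
  {"angular": [0,0,0],"slide": [0,0,0],"jaw": 0.05},
  {"angular": [0,0,0],"slide": [0,0,0],"jaw": 0.45},
  {"angular": [0,0,0],"slide": [0,0,0],"jaw": 0.45},
  {"angular": [0,0,0],"slide": [0,0,0],"jaw": 0.45},
  {"angular": [0,0,0],"slide": [0,0,-0.04],"jaw": 0.45},
  {"angular": [0,0,0],"slide": [0,0,-0.06],"jaw": 0.45},
  {"angular": [0,0,0],"slide": [0,0,-0.08],"jaw": 0.45},
  {"angular": [0,0,0],"slide": [0,0,-0.08],"jaw": 0.45},
])

```text
time_s: 6.32
tool_pos: [0.4307, 0.1495, 0.2053]
tool_rot: [180.0, 15.0, -172.1]
force: [-0.0, 0.2, -0.2]
grip_width: 0.0392
grasp_force: 0.0
```

```bash
python3 - <<'E'
from h import *
o=env.get_obs();print(o['time_s'],o['tool_pos'],o['tool_rot'],o['qpos'],o['force'])
im=env.read_camera("top")
cv2.imwrite("pics/top1.png",im[:,:,::-1])
a=im[95:291,195:330,::-1]
a=cv2.rotate(a,cv2.ROTATE_90_CLOCKWISE)
cv2.imwrite("pics/c4.png",cv2.resize(a,None,fx=4,fy=4,interpolation=cv2.INTER_CUBIC))
F=frame(.145);h=np.array([.585,.173,.13])
for k in(1,0,-1):
    a=2*np.pi/7*k; g=h+F@[.08*np.cos(a),.08*np.sin(a),.032]
    R=Rt(F,a);print(k,g,Ro.from_matrix(R).as_euler('xyz',degrees=True)); plan(g-.08*R[:,2],R)
E
```

```text
6.325 [0.43072446 0.14947472 0.20528578] [ 179.97714382   15.01546064 -172.08110974] [-27.65034286 -16.56831063   1.16271743 121.98904933   5.8018352
  60.42579107  69.18860285] [-0.00721275  0.20544194 -0.17654781]
1 [0.60287374 0.23881986 0.1826524 ] [160.20254363  23.0114915  145.66768535]
rows 5 angular [-0.0054, -0.0155, 0.0422] slide [-0.0507, 0.0406, 0.006] dist mm 159.7
0 [0.63772289 0.18069885 0.19771281] [150.           0.          98.30788803]
rows 10 angular [-0.0063, -0.0063, 0.0495] slide [-0.0297, 0.0254, 0.0021] dist mm 176.4
-1 [0.62094873 0.11503956 0.1826524 ] [160.20254363 -23.0114915   50.94809071]
rows 15 angular [-0.0066, -0.0023, 0.0519] slide [-0.0203, 0.0188, 0.0009] dist mm 159.7
```

View pics/c4.png

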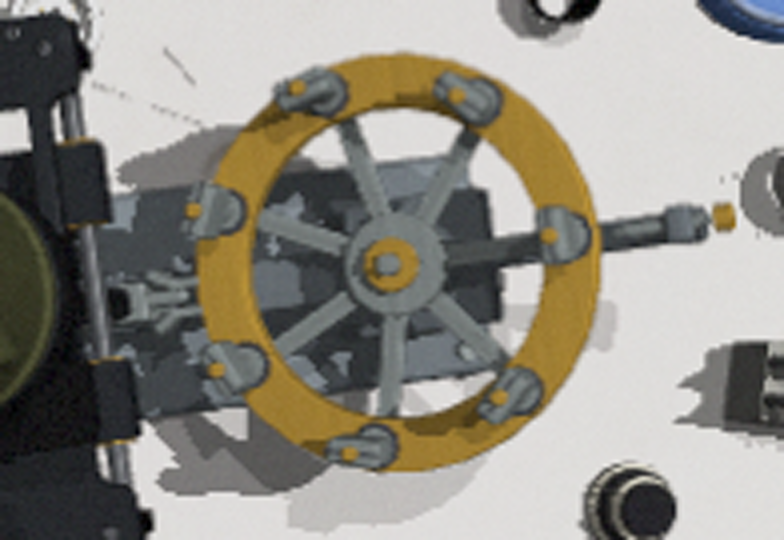

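```bash
python3 - <<'E'
from h import *
c=np.array([(548,236),(457,96),(297,87),(194,210),(216,369),(348,453),(499,398)],float)
P=np.c_[195+c[:,1]/4,290-c[:,0]/4]; i=env.camera_info("top")
s=least_squares(lambda p:(proj(i,pts(*p))-P).ravel(),[.58,.17,.15,0,.044]);print('w free',s.x.round(4),s.fun.round(1))
s=least_squares(lambda p:(proj(i,pts(*p[:3],0,p[3]))-P).ravel(),[.58,.17,.15,.044]);print('w=0',s.x.round(4),s.fun.round(1))
s=least_squares(lambda p:(proj(i,pts(*p[:3],0,.045))-P).ravel(),[.58,.17,.15]);print('w=0',s.x.round(4),s.fun.round(1))
E
```

```text
w free [0.5844 0.1727 0.1382 0.0096 0.0451] [ 0.  -0.2  0.   0.1  0.1 -0.1 -0.1  0.2  0.  -0.   0.1 -0.1 -0.2  0.3]
w=0 [0.5844 0.1729 0.1484 0.045 ] [ 0.1 -0.2  0.   0.1  0.1 -0.  -0.2  0.2  0.  -0.1  0.1 -0.2 -0.1  0.2]
w=0 [0.5844 0.1729 0.1484] [ 0.1 -0.2  0.   0.1  0.1 -0.  -0.2  0.2  0.  -0.1  0.1 -0.2 -0.1  0.2]
```

```bash
cat >> h.py <<'E'
F=frame(.1465);H=np.array([.5844,.1729,.13])
def nut(k,turn=0,flip=0,off=0,go=True):
    "TCP goal for nut k (1 left,0 top,-1 right), bar turned by turn rad; off: mm TCP sits outward of grip point"
    a=2*np.pi/7*k; g=H+F@[.08*np.cos(a),.08*np.sin(a),.033+off/1000]
    plan(g,Rt(F,a-turn+flip*np.pi))
def st():
    o=env.get_obs();print(round(o['time_s'],2),o['tool_pos'].round(4),'q',o['qpos'].round(1),'F',o['force'].round(1),'M',np.round(o['wrist_torque'],2),'w',round(o['grip_width'],4),o['grasp_force'])
E
python3 - <<'E'
from h import *
nut(1,off=45)
E
```

```text
rows 5 angular [-0.0054, -0.0155, 0.0421] slide [-0.0525, 0.0408, 0.0193] dist mm 169.8
```

Request:
step_arm([
  {"angular": [-0.0054,-0.0155,0.0421],"slide": [-0.0525,0.0408,0.0193],"jaw": 0.45},
  {"angular": [-0.0054,-0.0155,0.0421],"slide": [-0.0525,0.0408,0.0193],"jaw": 0.45},
  {"angular": [-0.0054,-0.0155,0.0421],"slide": [-0.0525,0.0408,0.0193],"jaw": 0.45},
  {"angular": [-0.0054,-0.0155,0.0421],"slide": [-0.0525,0.0408,0.0193],"jaw": 0.45},
  {"angular": [-0.0054,-0.0155,0.0421],"slide": [-0.0525,0.0408,0.0193],"jaw": 0.45},
  {"angular": [0,0,0],"slide": [0,0,0],"jaw": 0.45},
  {"angular": [0,0,0],"slide": [0,0,0],"jaw": 0.45},
])

```text
time_s: 7.25
tool_pos: [0.5773, 0.2338, 0.2133]
tool_rot: [160.8, 22.7, 146.0]
force: [-0.5, -0.0, -0.5]
grip_width: 0.0393
grasp_force: 0.0
```

```bash
python3 - <<'E'
from h import *
st();nut(1,off=45);nut(1,off=-15)
i=env.camera_info("wrist")
w=env.read_camera("wrist")[:,:,::-1].copy()
for k in(1,0):
    a=2*np.pi/7*k;e=[np.cos(a),np.sin(a)]
    L=np.array([[(.08+x)*e[0]-y*e[1],(.08+x)*e[1]+y*e[0],.045] for x,y in((-.006,-.012),(.006,-.012),(.006,.012),(-.006,.012))])
    q=proj(i,H+L@F.T);cv2.polylines(w,[q.round().astype(int)],True,(0,0,255),1)
cv2.imwrite("pics/w3.png",w)
E
```

```text
7.25 [0.5773 0.2338 0.2133] q [-23.6  -3.6  -7.2 114.4  15.6  42.9  20.1] F [-0.5 -0.  -0.5] M [-0.09  0.62 -0.01] w 0.0393 0.0
rows 1 angular [-0.0029, -0.0019, 0.0007] slide [-0.0088, 0.0101, -0.0137] dist mm 9.6
rows 2 angular [-0.0014, -0.0009, 0.0004] slide [-0.0046, 0.0055, 0.0532] dist mm 53.6
```

View pics/w3.png

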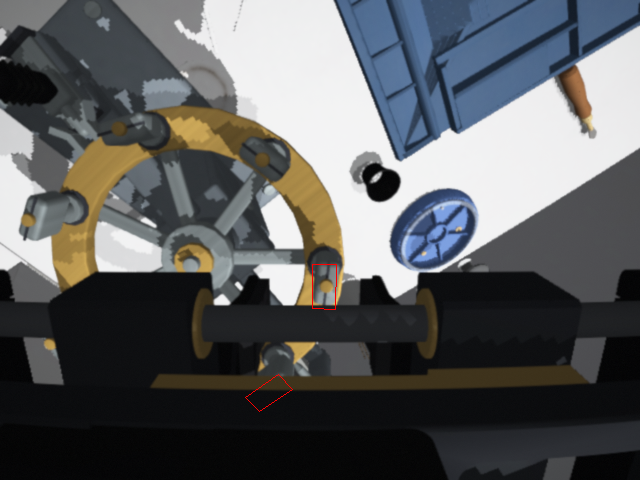

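Request:
step_arm([
  {"angular": [-0.0029,-0.0019,0.0007],"slide": [-0.009,0.0105,0],"jaw": 0.45},
  {"angular": [0,0,0],"slide": [0,0,0.035],"jaw": 0.45},
  {"angular": [0,0,0],"slide": [0,0,0.04],"jaw": 0.45},
  {"angular": [0,0,0],"slide": [0,0,0.031],"jaw": 0.45},
  {"angular": [0,0,0],"slide": [0,0,0],"jaw": 0.45},
  {"angular": [0,0,0],"slide": [0,0,0],"jaw": 0.45},
])

```text
time_s: 8.05
tool_pos: [0.6098, 0.2406, 0.1713]
tool_rot: [160.1, 23.0, 145.7]
force: [-0.4, -0.2, 0.2]
grip_width: 0.0386
grasp_force: 0.0
```

```bash
python3 - <<'E'
from h import *
st();nut(1,off=-15)
E
```

```text
8.05 [0.6098 0.2406 0.1713] q [-23.2   2.2  -6.7 114.   18.2  36.8  18. ] F [-0.4 -0.2  0.2] M [-0.12  0.58  0.02] w 0.0386 0.0
rows 1 angular [0.0005, 0.0002, -0.0002] slide [0.0007, -0.0025, 0.0005] dist mm 1.3
```

Request:
step_arm([
  {"angular": [0,0,0],"slide": [0.0007,-0.0025,0.0005],"jaw": 0.45},
  {"angular": [0,0,0],"slide": [0,0,0],"jaw": 0.05},
  {"angular": [0,0,0],"slide": [0,0,0],"jaw": 0.05},
  {"angular": [0,0,0],"slide": [0,0,0],"jaw": 0.05},
  {"angular": [0,0,0],"slide": [0,0,0],"jaw": 0.05},
], newtons=40)

```text
time_s: 8.68
tool_pos: [0.6092, 0.2401, 0.171]
tool_rot: [160.0, 23.1, 145.7]
force: [0.3, 0.5, 0.2]
grip_width: 0.0113
grasp_force: 40.0
```

```bash
python3 - <<'E'
from h import *
st();nut(1,off=-15);nut(1,turn=np.pi/2,off=-15.5)
E
```

```text
8.68 [0.6092 0.2401 0.171 ] q [-23.1   2.1  -6.7 114.2  18.1  36.7  18. ] F [0.3 0.5 0.2] M [ 0.01  0.49 -0.03] w 0.0113 39.99922237358987
rows 1 angular [0.0008, 0.0004, -0.0003] slide [0.0002, -0.001, 0.0007] dist mm 0.6
rows 9 angular [0.0001, -0.0, 0.0555] slide [-0.0001, -0.0001, 0.0002] dist mm 1.0
```

Gripped cleanly (11.3 mm, no side load). Turn.

Request:
step_arm([
  {"angular": [0,0,0.0555],"slide": [0,0,0.0001],"jaw": 0.05},
  {"angular": [0,0,0.0555],"slide": [0,0,0.0001],"jaw": 0.05},
  {"angular": [0,0,0.0555],"slide": [0,0,0.0001],"jaw": 0.05},
  {"angular": [0,0,0.0555],"slide": [0,0,0.0001],"jaw": 0.05},
  {"angular": [0,0,0.0555],"slide": [0,0,0.0001],"jaw": 0.05},
  {"angular": [0,0,0.0555],"slide": [0,0,0.0001],"jaw": 0.05},
  {"angular": [0,0,0.0555],"slide": [0,0,0.0001],"jaw": 0.05},
  {"angular": [0,0,0.0555],"slide": [0,0,0.0002],"jaw": 0.05},
  {"angular": [0,0,0.0555],"slide": [0,0,0.0001],"jaw": 0.05},
  {"angular": [0,0,0],"slide": [0,0,0],"jaw": 0.05},
])

```text
time_s: 9.93
tool_pos: [0.6091, 0.2392, 0.1702]
tool_rot: [155.6, -18.1, 63.9]
force: [-3.4, -0.5, 2.1]
grip_width: 0.0119
grasp_force: 40.0
```

Request:
step_arm([
  {"angular": [0,0,0],"slide": [0,0,0],"jaw": 0.05},
  {"angular": [0,0,0],"slide": [0,0,0],"jaw": 0.05},
])

```text
time_s: 10.18
tool_pos: [0.609, 0.2394, 0.1701]
tool_rot: [155.6, -18.1, 63.9]
force: [-4.2, -2.0, 3.5]
grip_width: 0.0115
grasp_force: 40.0
```

```bash
python3 - <<'E'
from h import *
st();nut(1,turn=np.pi/2,off=-15.5)
E
```

```text
10.18 [0.609  0.2394 0.1701] q [-25.4   2.1  -4.3 114.3  18.   36.7 -71.7] F [-4.2 -2.   3.5] M [-0.57  1.08 -0.2 ] w 0.0115 40.00049217604101
rows 1 angular [0.0002, -0.0002, 0.0008] slide [0.001, -0.0, 0.0004] dist mm 0.5
```

Request:
step_arm([
  {"angular": [0,0,0],"slide": [0,0,0],"jaw": 0.4},
  {"angular": [0,0,0],"slide": [0,0,0],"jaw": 0.4},
  {"angular": [0,0,0],"slide": [0,0,0],"jaw": 0.4},
  {"angular": [0,0,0],"slide": [0,0,-0.03],"jaw": 0.4},
  {"angular": [0,0,0],"slide": [0,0,-0.045],"jaw": 0.4},
  {"angular": [0,0,0],"slide": [0,0,-0.045],"jaw": 0.4},
  {"angular": [0,0,0],"slide": [0,0,0],"jaw": 0.4},
])

```text
time_s: 11.05
tool_pos: [0.58, 0.2362, 0.2254]
tool_rot: [155.4, -18.5, 64.0]
force: [-0.2, 0.2, 0.2]
grip_width: 0.035
grasp_force: 0.0
```

```bash
python3 - <<'E'
from h import *
st();nut(0,off=45)
E
```

```text
11.05 [0.58   0.2362 0.2254] q [-25.9  -4.4  -5.  114.   15.8  43.  -70. ] F [-0.2  0.2  0.2] M [-0.14  0.7   0.01] w 0.035 0.0
rows 4 angular [0.0004, -0.0004, -0.0535] slide [-0.0236, 0.0262, 0.001] dist mm 69.2
```

Request:
step_arm([
  {"angular": [0.0004,-0.0004,-0.0535],"slide": [-0.0236,0.0262,0.001],"jaw": 0.45},
  {"angular": [0.0004,-0.0004,-0.0535],"slide": [-0.0236,0.0262,0.001],"jaw": 0.45},
  {"angular": [0.0004,-0.0004,-0.0535],"slide": [-0.0236,0.0262,0.001],"jaw": 0.45},
  {"angular": [0.0004,-0.0004,-0.0535],"slide": [-0.0236,0.0262,0.001],"jaw": 0.45},
  {"angular": [0,0,0],"slide": [0,0,0],"jaw": 0.45},
  {"angular": [0,0,0],"slide": [0,0,0],"jaw": 0.45},
  {"angular": [0,0,0],"slide": [0,0,0],"jaw": 0.45},
])

```text
time_s: 11.92
tool_pos: [0.6132, 0.1771, 0.2338]
tool_rot: [150.3, 0.1, 98.3]
force: [-0.3, -1.0, 0.3]
grip_width: 0.0392
grasp_force: 0.0
```

```bash
python3 - <<'E'
from h import *
st();nut(0,off=45);nut(0,off=-15)
E
```

```text
11.93 [0.6132 0.1771 0.2338] q [-24.7  -3.7   2.1 112.1  10.6  43.1 -20.2] F [-0.3 -1.   0.3] M [-0.18  0.62  0.01] w 0.0392 0.0
rows 1 angular [-0.0017, 0.0006, -0.0001] slide [0.0, 0.0058, -0.0053] dist mm 3.9
rows 2 angular [-0.0009, 0.0003, -0.0001] slide [0.0001, 0.0031, 0.0574] dist mm 57.5
```

Request:
step_arm([
  {"angular": [-0.0017,0.0006,0],"slide": [0,0.006,0],"jaw": 0.45},
  {"angular": [0,0,0],"slide": [0,0,0.035],"jaw": 0.45},
  {"angular": [0,0,0],"slide": [0,0,0.045],"jaw": 0.45},
  {"angular": [0,0,0],"slide": [0,0,0.035],"jaw": 0.45},
  {"angular": [0,0,0],"slide": [0,0,0],"jaw": 0.45},
  {"angular": [0,0,0],"slide": [0,0,0],"jaw": 0.45},
])

```text
time_s: 12.68
tool_pos: [0.645, 0.1809, 0.1862]
tool_rot: [149.9, 0.0, 98.4]
force: [0.7, 0.6, 0.6]
grip_width: 0.0392
grasp_force: 0.0
```

```bash
python3 - <<'E'
from h import *
st();nut(0,off=-15)
E
```

```text
12.68 [0.645  0.1809 0.1862] q [-24.3   2.3   2.8 112.1  10.8  36.7 -20.2] F [0.7 0.6 0.6] M [-0.12  0.63 -0.02] w 0.0392 0.0
rows 1 angular [0.0003, 0.0001, -0.0] slide [0.0018, -0.0022, 0.0003] dist mm 1.4
```

Request:
step_arm([
  {"angular": [0,0,0],"slide": [0.0018,-0.0022,0.0003],"jaw": 0.45},
  {"angular": [0,0,0],"slide": [0,0,0],"jaw": 0.05},
  {"angular": [0,0,0],"slide": [0,0,0],"jaw": 0.05},
  {"angular": [0,0,0],"slide": [0,0,0],"jaw": 0.05},
  {"angular": [0,0,0],"slide": [0,0,0],"jaw": 0.05},
])

```text
time_s: 13.3
tool_pos: [0.644, 0.1815, 0.1856]
tool_rot: [149.9, 0.0, 98.4]
force: [-0.5, 0.5, 1.4]
grip_width: 0.0117
grasp_force: 40.0
```

```bash
python3 - <<'E'
from h import *
st();nut(0,off=-15);nut(0,turn=np.pi/2,off=-15.5)
E
```

```text
13.3 [0.644  0.1815 0.1856] q [-24.4   2.2   2.8 112.2  11.   36.7 -20.4] F [-0.5  0.5  1.4] M [-0.24  0.55  0.04] w 0.0117 39.99983022920787
rows 1 angular [0.0004, 0.0002, -0.0] slide [0.0003, 0.0001, 0.0001] dist mm 0.2
rows 9 angular [0.0, -0.0, 0.0556] slide [0.0, -0.0, 0.0001] dist mm 0.6
```

Request:
step_arm([
  {"angular": [0,0,0.0556],"slide": [0,0,0.0001],"jaw": 0.05},
  {"angular": [0,0,0.0556],"slide": [0,0,0.0001],"jaw": 0.05},
  {"angular": [0,0,0.0556],"slide": [0,0,0.0001],"jaw": 0.05},
  {"angular": [0,0,0.0556],"slide": [0,0,0.0001],"jaw": 0.05},
  {"angular": [0,0,0.0556],"slide": [0,0,0.0001],"jaw": 0.05},
  {"angular": [0,0,0.0556],"slide": [0,0,0.0001],"jaw": 0.05},
  {"angular": [0,0,0.0556],"slide": [0,0,0.0001],"jaw": 0.05},
  {"angular": [0,0,0.0556],"slide": [0,0,0.0002],"jaw": 0.05},
  {"angular": [0,0,0.0556],"slide": [0,0,0.0001],"jaw": 0.05},
  {"angular": [0,0,0],"slide": [0,0,0],"jaw": 0.05},
])

```text
time_s: 14.55
tool_pos: [0.644, 0.1817, 0.185]
tool_rot: [180.0, -30.0, 8.4]
force: [-1.5, 0.9, 1.0]
grip_width: 0.0115
grasp_force: 40.0
```

Request:
step_arm([
  {"angular": [0,0,0],"slide": [0,0,0],"jaw": 0.05},
  {"angular": [0,0,0],"slide": [0,0,0],"jaw": 0.05},
  {"angular": [0,0,0],"slide": [0,0,0],"jaw": 0.38},
  {"angular": [0,0,0],"slide": [0,0,0],"jaw": 0.38},
  {"angular": [0,0,0],"slide": [0,0,0],"jaw": 0.38},
  {"angular": [0,0,0],"slide": [0,0,-0.03],"jaw": 0.38},
  {"angular": [0,0,0],"slide": [0,0,-0.045],"jaw": 0.38},
  {"angular": [0,0,0],"slide": [0,0,-0.04],"jaw": 0.38},
  {"angular": [0,0,0],"slide": [0,0,0],"jaw": 0.38},
])

```text
time_s: 15.68
tool_pos: [0.6162, 0.178, 0.2379]
tool_rot: [-179.9, -30.3, 8.3]
force: [0.7, -0.3, 0.4]
grip_width: 0.033
grasp_force: 0.0
```

```bash
python3 - <<'E'
from h import *
st();nut(0,turn=np.pi/2,off=45);nut(0,turn=0,off=45)
w=env.read_camera("top")[:,:,::-1]; cv2.imwrite("pics/top2.png",w)
E
```

```text
15.68 [0.6162 0.178  0.2379] q [ -27.4   -3.9    4.7  112.1   10.9   42.8 -110.4] F [ 0.7 -0.3  0.4] M [-0.16  0.74 -0.05] w 0.033 0.0
rows 1 angular [-0.0003, -0.0017, -0.0005] slide [-0.0038, 0.0007, -0.0014] dist mm 2.0
rows 10 angular [0.0001, -0.0002, -0.0501] slide [-0.0004, -0.0002, -0.0001] dist mm 2.0
```

Request:
step_arm([
  {"angular": [0,0,-0.0556],"slide": [0,0,0],"jaw": 0.4},
  {"angular": [0,0,-0.0556],"slide": [0,0,0],"jaw": 0.4},
  {"angular": [0,0,-0.0556],"slide": [0,0,0],"jaw": 0.4},
  {"angular": [0,0,-0.0556],"slide": [0,0,0],"jaw": 0.4},
  {"angular": [0,0,-0.0556],"slide": [0,0,0],"jaw": 0.4},
  {"angular": [0,0,-0.0556],"slide": [0,0,0],"jaw": 0.4},
  {"angular": [0,0,-0.0556],"slide": [0,0,0],"jaw": 0.4},
  {"angular": [0,0,-0.0556],"slide": [0,0,0],"jaw": 0.4},
  {"angular": [0,0,-0.0556],"slide": [0,0,0],"jaw": 0.4},
])

```text
time_s: 16.85
tool_pos: [0.6154, 0.1772, 0.2335]
tool_rot: [150.1, 0.2, 98.7]
force: [0.4, 0.1, 0.4]
grip_width: 0.0351
grasp_force: 0.0
```

Request:
step_arm([
  {"angular": [0,0,-0.0556],"slide": [0,0,0],"jaw": 0.4},
  {"angular": [0,0,-0.0556],"slide": [0,0,0],"jaw": 0.4},
  {"angular": [0,0,-0.0556],"slide": [0,0,0],"jaw": 0.4},
  {"angular": [0,0,-0.0556],"slide": [0,0,0],"jaw": 0.4},
  {"angular": [0,0,-0.0556],"slide": [0,0,0],"jaw": 0.4},
  {"angular": [0,0,-0.0556],"slide": [0,0,0],"jaw": 0.4},
  {"angular": [0,0,-0.0556],"slide": [0,0,0],"jaw": 0.4},
  {"angular": [0,0,-0.0556],"slide": [0,0,0],"jaw": 0.4},
  {"angular": [0,0,-0.0556],"slide": [0,0,0],"jaw": 0.4},
  {"angular": [0,0,0],"slide": [0,0,0],"jaw": 0.4},
])

```text
time_s: 18.1
tool_pos: [0.6154, 0.1772, 0.2337]
tool_rot: [-180.0, 30.0, -171.6]
force: [0.0, 0.2, 0.0]
grip_width: 0.0347
grasp_force: 0.0
```

Request:
step_arm([
  {"angular": [0,0,0],"slide": [0,0,0],"jaw": 0.4},
  {"angular": [0,0,0],"slide": [0,0,0],"jaw": 0.4},
])

```text
time_s: 18.35
tool_pos: [0.6156, 0.1774, 0.2345]
tool_rot: [-180.0, 30.0, -171.6]
force: [0.3, -0.2, -0.2]
grip_width: 0.0347
grasp_force: 0.0
```

```bash
python3 - <<'E'
from h import *
st();nut(0,turn=np.pi/2,flip=1,off=45);nut(0,turn=np.pi/2,flip=1,off=-15.5)
E
```

```text
18.35 [0.6156 0.1774 0.2345] q [-35.7  -4.1  12.6 112.4  11.9  42.9  68.9] F [ 0.3 -0.2 -0.2] M [-0.04  0.63  0.02] w 0.0347 0.0
rows 1 angular [-0.0002, 0.0001, -0.0001] slide [-0.0009, 0.0002, -0.0065] dist mm 3.3
rows 2 angular [-0.0001, 0.0001, -0.0001] slide [-0.0004, 0.0001, 0.0572] dist mm 57.2
```

Request:
step_arm([
  {"angular": [0,0,0],"slide": [-0.001,0,0.035],"jaw": 0.4},
  {"angular": [0,0,0],"slide": [0,0,0.045],"jaw": 0.4},
  {"angular": [0,0,0],"slide": [0,0,0.034],"jaw": 0.4},
  {"angular": [0,0,0],"slide": [0,0,0],"jaw": 0.4},
  {"angular": [0,0,0],"slide": [0,0,0],"jaw": 0.4},
])

```text
time_s: 18.98
tool_pos: [0.6445, 0.1817, 0.1859]
tool_rot: [-179.9, 30.1, -171.5]
force: [0.3, 0.0, 0.2]
grip_width: 0.0348
grasp_force: 0.0
```

```bash
python3 - <<'E'
from h import *
st();nut(0,turn=np.pi/2,flip=1,off=-15.5)
E
```

```text
18.98 [0.6445 0.1817 0.1859] q [-35.1   2.   13.7 112.5  10.2  36.6  70.3] F [0.3 0.  0.2] M [-0.02  0.53  0.  ] w 0.0348 0.0
rows 1 angular [-0.0002, 0.0003, 0.0003] slide [0.0012, 0.0001, 0.0011] dist mm 0.8
```

Request:
step_arm([
  {"angular": [0,0,0],"slide": [0.0012,0,0.001],"jaw": 0.4},
  {"angular": [0,0,0],"slide": [0,0,0],"jaw": 0.05},
  {"angular": [0,0,0],"slide": [0,0,0],"jaw": 0.05},
  {"angular": [0,0,0],"slide": [0,0,0],"jaw": 0.05},
  {"angular": [0,0,0],"slide": [0,0,0],"jaw": 0.05},
])

```text
time_s: 19.6
tool_pos: [0.6441, 0.1817, 0.1852]
tool_rot: [-179.9, 30.1, -171.5]
force: [-1.1, -0.3, 1.4]
grip_width: 0.0116
grasp_force: 40.0
```

```bash
python3 - <<'E'
from h import *
st();nut(0,turn=np.pi/2,flip=1,off=-15.5);nut(0,turn=np.pi,flip=1,off=-16)
E
```

```text
19.6 [0.6441 0.1817 0.1852] q [-35.1   2.   13.7 112.6  10.3  36.5  70.3] F [-1.1 -0.3  1.4] M [-0.1   0.62 -0.03] w 0.0116 40.00030637718737
rows 1 angular [-0.0001, 0.0003, 0.0004] slide [-0.0003, 0.0001, 0.0002] dist mm 0.2
rows 10 angular [0.0, 0.0, 0.05] slide [-0.0, 0.0, 0.0001] dist mm 0.6
```

Request:
step_arm([
  {"angular": [0,0,0.0501],"slide": [0,0,0.0001],"jaw": 0.05},
  {"angular": [0,0,0.05],"slide": [0,0,0.0001],"jaw": 0.05},
  {"angular": [0,0,0.0501],"slide": [0,0,0.0001],"jaw": 0.05},
  {"angular": [0,0,0.05],"slide": [0,0,0.0001],"jaw": 0.05},
  {"angular": [0,0,0.0501],"slide": [0,0,0.0001],"jaw": 0.05},
  {"angular": [0,0,0.05],"slide": [0,0,0.0001],"jaw": 0.05},
  {"angular": [0,0,0.0501],"slide": [0,0,0.0001],"jaw": 0.05},
  {"angular": [0,0,0.05],"slide": [0,0,0.0001],"jaw": 0.05},
  {"angular": [0,0,0.0501],"slide": [0,0,0.0001],"jaw": 0.05},
  {"angular": [0,0,0.05],"slide": [0,0,0.0001],"jaw": 0.05},
])

```text
time_s: 20.85
tool_pos: [0.6445, 0.1814, 0.1848]
tool_rot: [149.9, -0.1, 98.1]
force: [-0.5, 0.3, 1.1]
grip_width: 0.0115
grasp_force: 40.0
```

Request:
step_arm([
  {"angular": [0,0,0],"slide": [0,0,0],"jaw": 0.05},
  {"angular": [0,0,0],"slide": [0,0,0],"jaw": 0.05},
  {"angular": [0,0,0],"slide": [0,0,0],"jaw": 0.05},
])

```text
time_s: 21.22
tool_pos: [0.6445, 0.182, 0.1848]
tool_rot: [149.9, 0.0, 98.4]
force: [-0.3, 0.4, 1.4]
grip_width: 0.0119
grasp_force: 40.0
```

```bash
python3 - <<'E'
from h import *
st();nut(0,turn=np.pi,flip=1,off=-16)
E
```

```text
21.23 [0.6445 0.182  0.1848] q [-37.5   2.   16.1 112.7  10.1  36.4 -19.6] F [-0.3  0.4  1.4] M [-0.08  0.51  0.01] w 0.0119 40.00041366554797
rows 1 angular [0.0004, 0.0001, 0.0004] slide [-0.0004, 0.0, 0.0002] dist mm 0.2
```

Release, retract, then head for the right nut (flipped grasp).

Request:
step_arm([
  {"angular": [0,0,0],"slide": [0,0,0],"jaw": 0.4},
  {"angular": [0,0,0],"slide": [0,0,0],"jaw": 0.4},
  {"angular": [0,0,0],"slide": [0,0,0],"jaw": 0.4},
  {"angular": [0,0,0],"slide": [0,0,-0.03],"jaw": 0.4},
  {"angular": [0,0,0],"slide": [0,0,-0.045],"jaw": 0.4},
  {"angular": [0,0,0],"slide": [0,0,-0.045],"jaw": 0.4},
  {"angular": [0,0,0],"slide": [0,0,0],"jaw": 0.4},
])

```text
time_s: 22.1
tool_pos: [0.6152, 0.1779, 0.2396]
tool_rot: [149.7, -0.1, 98.4]
force: [-0.0, -0.0, 0.3]
grip_width: 0.0349
grasp_force: 0.0
```

```bash
python3 - <<'E'
from h import *
st();nut(-1,flip=1,off=45);nut(-1,off=45)
E
```

```text
22.1 [0.6152 0.1779 0.2396] q [-38.3  -4.7  15.1 112.4  12.4  43.2 -21.5] F [-0.  -0.   0.3] M [-0.23  0.61  0.01] w 0.0349 0.0
rows 13 angular [0.0001, 0.0001, -0.055] slide [-0.0009, -0.0135, 0.0002] dist mm 70.6
rows 6 angular [0.0002, -0.0002, 0.0476] slide [-0.0242, -0.0023, 0.0004] dist mm 70.6
```

Request:
step_arm([
  {"angular": [0,0,-0.055],"slide": [0,0,0],"jaw": 0.45},
  {"angular": [0,0,-0.055],"slide": [0,0,0],"jaw": 0.45},
  {"angular": [0,0,-0.055],"slide": [0,0,0],"jaw": 0.45},
  {"angular": [0,0,-0.055],"slide": [0,0,0],"jaw": 0.45},
  {"angular": [0,0,-0.055],"slide": [0,0,0],"jaw": 0.45},
  {"angular": [0,0,-0.055],"slide": [0,0,0],"jaw": 0.45},
  {"angular": [0,0,-0.055],"slide": [0,0,0],"jaw": 0.45},
  {"angular": [0,0,-0.055],"slide": [0,0,0],"jaw": 0.45},
  {"angular": [0,0,-0.055],"slide": [0,0,0],"jaw": 0.45},
  {"angular": [0,0,-0.055],"slide": [0,0,0],"jaw": 0.45},
])

```text
time_s: 23.35
tool_pos: [0.6144, 0.1771, 0.2356]
tool_rot: [-174.6, 29.5, -160.9]
force: [0.8, 0.0, -0.4]
grip_width: 0.0394
grasp_force: 0.0
```

Request:
step_arm([
  {"angular": [0,0,-0.055],"slide": [0,0,0],"jaw": 0.45},
  {"angular": [0,0,-0.055],"slide": [0,0,0],"jaw": 0.45},
  {"angular": [0,0,-0.055],"slide": [0,0,0],"jaw": 0.45},
  {"angular": [0,0,0],"slide": [0,0,0],"jaw": 0.45},
  {"angular": [0,0,0],"slide": [0,0,0],"jaw": 0.45},
])

```text
time_s: 23.98
tool_pos: [0.6145, 0.1772, 0.2361]
tool_rot: [-160.2, 23.0, -129.0]
force: [-0.2, -0.1, -0.2]
grip_width: 0.0392
grasp_force: 0.0
```

```bash
python3 - <<'E'
from h import *
st();nut(-1,flip=1,off=45)
E
```

```text
23.98 [0.6145 0.1772 0.2361] q [-45.6  -4.9  22.1 112.7  13.5  43.4 106.3] F [-0.2 -0.1 -0.2] M [0.01 0.72 0.02] w 0.0392 0.0
rows 2 angular [-0.0001, -0.0, -0.0001] slide [0.062, -0.0305, -0.0013] dist mm 69.1
```

Request:
step_arm([
  {"angular": [0,0,0],"slide": [0.031,-0.0153,-0.0006],"jaw": 0.45},
  {"angular": [0,0,0],"slide": [0.031,-0.0153,-0.0006],"jaw": 0.45},
  {"angular": [0,0,0],"slide": [0.031,-0.0153,-0.0006],"jaw": 0.45},
  {"angular": [0,0,0],"slide": [0.031,-0.0153,-0.0006],"jaw": 0.45},
  {"angular": [0,0,0],"slide": [0,0,0],"jaw": 0.45},
  {"angular": [0,0,0],"slide": [0,0,0],"jaw": 0.45},
  {"angular": [0,0,0],"slide": [0,0,0],"jaw": 0.45},
])

```text
time_s: 24.85
tool_pos: [0.5982, 0.1124, 0.2231]
tool_rot: [-160.1, 23.0, -128.8]
force: [-0.5, -0.6, -0.0]
grip_width: 0.0391
grasp_force: 0.0
```

```bash
python3 - <<'E'
from h import *
st();nut(-1,flip=1,off=45);nut(-1,flip=1,off=-15)
E
```

```text
24.85 [0.5982 0.1124 0.2231] q [-43.2  -9.5  25.6 117.7  12.5  41.6 113.1] F [-0.5 -0.6 -0. ] M [-0.    0.65 -0.  ] w 0.0391 0.0
rows 1 angular [-0.0002, 0.0003, 0.0009] slide [0.0022, -0.0001, 0.0004] dist mm 1.1
rows 2 angular [-0.0001, 0.0001, 0.0005] slide [0.0011, -0.0, 0.0602] dist mm 60.2
```

Request:
step_arm([
  {"angular": [0,0,0.0009],"slide": [0.002,0,0.035],"jaw": 0.45},
  {"angular": [0,0,0],"slide": [0,0,0.045],"jaw": 0.45},
  {"angular": [0,0,0],"slide": [0,0,0.04],"jaw": 0.45},
  {"angular": [0,0,0],"slide": [0,0,0],"jaw": 0.45},
  {"angular": [0,0,0],"slide": [0,0,0],"jaw": 0.45},
])

```text
time_s: 25.48
tool_pos: [0.6273, 0.1156, 0.1711]
tool_rot: [-160.1, 23.1, -129.0]
force: [0.6, -0.8, 1.1]
grip_width: 0.0393
grasp_force: 0.0
```

```bash
python3 - <<'E'
from h import *
st();nut(-1,flip=1,off=-15)
E
```

```text
25.48 [0.6273 0.1156 0.1711] q [-43.5  -2.1  28.5 118.1   7.5  34.1 117.2] F [ 0.6 -0.8  1.1] M [0.01 0.61 0.03] w 0.0393 0.0
rows 1 angular [-0.0003, 0.0003, -0.0001] slide [-0.0001, 0.0009, 0.0011] dist mm 0.7
```

Request:
step_arm([
  {"angular": [0,0,0],"slide": [0,0.001,0.001],"jaw": 0.45},
  {"angular": [0,0,0],"slide": [0,0,0],"jaw": 0.05},
  {"angular": [0,0,0],"slide": [0,0,0],"jaw": 0.05},
  {"angular": [0,0,0],"slide": [0,0,0],"jaw": 0.05},
  {"angular": [0,0,0],"slide": [0,0,0],"jaw": 0.05},
])

```text
time_s: 26.1
tool_pos: [0.6267, 0.1157, 0.1697]
tool_rot: [-160.2, 23.0, -129.0]
force: [-1.7, 1.3, 0.8]
grip_width: 0.012
grasp_force: 40.0
```

```bash
python3 - <<'E'
from h import *
st();nut(-1,flip=1,off=-15);nut(-1,turn=np.pi/2,flip=1,off=-15.5)
E
```

```text
26.1 [0.6267 0.1157 0.1697] q [-43.5  -2.1  28.5 118.2   7.5  34.  117.1] F [-1.7  1.3  0.8] M [0.15 0.99 0.15] w 0.012 39.99984146095812
rows 1 angular [-0.0001, -0.0001, -0.0003] slide [-0.0018, -0.0009, -0.0007] dist mm 1.1
rows 9 angular [-0.0, -0.0, 0.0555] slide [-0.0002, 0.0001, 0.0] dist mm 1.0
```

Request:
step_arm([
  {"angular": [0,0,0.0555],"slide": [0,0,0.0001],"jaw": 0.05},
  {"angular": [0,0,0.0555],"slide": [0,0,0.0001],"jaw": 0.05},
  {"angular": [0,0,0.0555],"slide": [0,0,0.0001],"jaw": 0.05},
  {"angular": [0,0,0.0555],"slide": [0,0,0.0001],"jaw": 0.05},
  {"angular": [0,0,0.0555],"slide": [0,0,0.0001],"jaw": 0.05},
  {"angular": [0,0,0.0555],"slide": [0,0,0.0001],"jaw": 0.05},
  {"angular": [0,0,0.0555],"slide": [0,0,0.0001],"jaw": 0.05},
  {"angular": [0,0,0.0555],"slide": [0,0,0.0001],"jaw": 0.05},
  {"angular": [0,0,0.0555],"slide": [0,0,0.0001],"jaw": 0.05},
  {"angular": [0,0,0],"slide": [0,0,0],"jaw": 0.05},
])

```text
time_s: 27.35
tool_pos: [0.6272, 0.1161, 0.1695]
tool_rot: [155.7, 18.2, 133.2]
force: [-1.1, 1.5, 0.0]
grip_width: 0.0117
grasp_force: 40.0
```

Request:
step_arm([
  {"angular": [0,0,0],"slide": [0,0,0],"jaw": 0.05},
  {"angular": [0,0,0],"slide": [0,0,0],"jaw": 0.05},
])

```text
time_s: 27.6
tool_pos: [0.6272, 0.1161, 0.1695]
tool_rot: [155.7, 18.2, 133.1]
force: [-1.6, 0.9, -0.2]
grip_width: 0.0114
grasp_force: 40.0
```

```bash
python3 - <<'E'
from h import *
st();nut(-1,turn=np.pi/2,flip=1,off=-15.5)
E
```

```text
27.6 [0.6272 0.1161 0.1695] q [-40.6  -1.9  25.7 118.1   7.1  33.9  27.5] F [-1.6  0.9 -0.2] M [0.31 0.81 0.19] w 0.0114 39.99938864260912
rows 1 angular [0.0002, 0.0001, 0.0008] slide [-0.0009, 0.0008, -0.0006] dist mm 0.7
```

Request:
step_arm([
  {"angular": [0,0,0],"slide": [0,0,0],"jaw": 0.4},
  {"angular": [0,0,0],"slide": [0,0,0],"jaw": 0.4},
  {"angular": [0,0,0],"slide": [0,0,0],"jaw": 0.4},
  {"angular": [0,0,0],"slide": [0,0,-0.03],"jaw": 0.4},
  {"angular": [0,0,0],"slide": [0,0,-0.045],"jaw": 0.4},
  {"angular": [0,0,0],"slide": [0,0,-0.045],"jaw": 0.4},
  {"angular": [0,0,0],"slide": [0,0,0],"jaw": 0.4},
])

```text
time_s: 28.48
tool_pos: [0.5983, 0.1115, 0.2245]
tool_rot: [155.4, 18.3, 133.0]
force: [0.2, 0.6, -1.1]
grip_width: 0.0345
grasp_force: 0.0
```

```bash
python3 - <<'E'
from h import *
st();R=Ro.from_euler('xyz',env.get_obs()['tool_rot'],degrees=True).as_matrix()
plan([.43,.16,.33],R@Ro.from_euler('x',-0,degrees=True).as_matrix())
plan([.43,.16,.33],Rt(frameT(.1465,5),np.pi/4))
E
```

```text
28.48 [0.5983 0.1115 0.2245] q [-40.8  -9.5  23.6 117.8  11.8  41.3  23.6] F [ 0.2  0.6 -1.1] M [-0.07  0.58 -0.02] w 0.0345 0.0
rows 5 angular [0.0, 0.0, 0.0] slide [0.0438, -0.0083, -0.0686] dist mm 204.5
rows 5 angular [0.021, 0.0187, -0.007] slide [0.0521, -0.0151, -0.0618] dist mm 204.5
```

Request:
step_arm([
  {"angular": [0.021,0.0187,-0.007],"slide": [0.0521,-0.0151,-0.0618],"jaw": 0.4},
  {"angular": [0.021,0.0187,-0.007],"slide": [0.0521,-0.0151,-0.0618],"jaw": 0.4},
  {"angular": [0.021,0.0187,-0.007],"slide": [0.0521,-0.0151,-0.0618],"jaw": 0.4},
  {"angular": [0.021,0.0187,-0.007],"slide": [0.0521,-0.0151,-0.0618],"jaw": 0.4},
  {"angular": [0.021,0.0187,-0.007],"slide": [0.0521,-0.0151,-0.0618],"jaw": 0.4},
  {"angular": [0,0,0],"slide": [0,0,0],"jaw": 0.4},
  {"angular": [0,0,0],"slide": [0,0,0],"jaw": 0.4},
  {"angular": [0,0,0],"slide": [0,0,0],"jaw": 0.4},
])

```text
time_s: 29.48
tool_pos: [0.4298, 0.1591, 0.3261]
tool_rot: [176.8, 3.4, 143.2]
force: [0.5, -0.1, -0.0]
grip_width: 0.0346
grasp_force: 0.0
```

```bash
python3 - <<'E'
from h import *
st()
im=env.read_camera("top");i=env.camera_info("top")
a=cv2.resize(im[95:291,195:330,::-1],None,fx=4,fy=4,interpolation=cv2.INTER_CUBIC)
a=cv2.rotate(a,cv2.ROTATE_90_CLOCKWISE)
for k in(1,0,-1):
    t=2*np.pi/7*k;e=[np.cos(t),np.sin(t)];T=k*k*np.pi/2;c,s=np.cos(T),np.sin(T)
    L=[]
    for x,y in((-.006,-.012),(.006,-.012),(.006,.012),(-.006,.012)):
        x,y=x*c-y*s,x*s+y*c
        L.append([(.08+x)*e[0]-y*e[1],(.08+x)*e[1]+y*e[0],.0445])
    q=proj(i,H+np.array(L)@F.T);q=np.c_[(290-q[:,1])*4,(q[:,0]-195)*4]
    cv2.polylines(a,[q.round().astype(int)],True,(0,0,255),1)
cv2.imwrite("pics/c5.png",a)
E
```

```text
29.48 [0.4298 0.1591 0.3261] q [-45.8 -11.9  17.7 102.8   5.3  84.2  24.7] F [ 0.5 -0.1 -0. ] M [-0.04  0.03  0.  ] w 0.0346 0.0
```

View pics/c5.png

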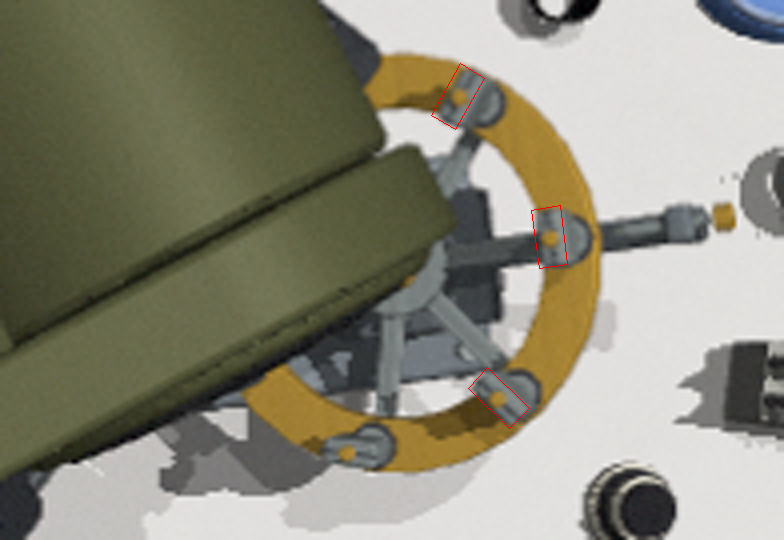

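```bash
python3 - <<'E'
from h import *
o=[]
for f,x in(('top0',-.1505),('top1',-.132)):
    c0=np.array([245,235]);c=cv2.imread(f'pics/{f}.png')[235:285,245:295]
    c=cv2.convertScaleAbs(cv2.resize(c,(400,400),interpolation=cv2.INTER_CUBIC),alpha=1.6,beta=20)
    box(c,env.camera_info('top'),H,F,np.array([x,0.001,.032]),c0,8);o.append(c)
cv2.imwrite('pics/c6.png',np.hstack(o))
E
```

```text
(no output)
```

View pics/c6.png

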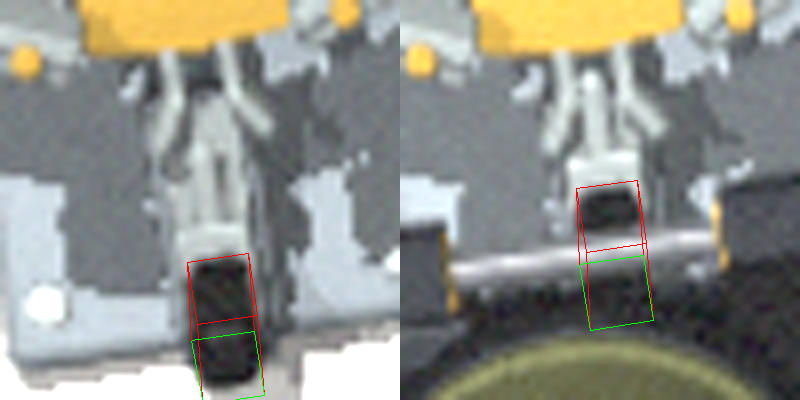

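The top view shows all three bars on their target outlines. The lock moved about 18 mm up to its hard stop, and its pin is in the fork.

```bash
python3 -c "
from cell import env
print(env.sign_off())"
```

```text
the job is handed in; nothing more can be done
None
```

The job is handed in at about 29.5 s: the lock is home at its end stop, then the left nut was turned a quarter, the top nut two quarters and the right nut a quarter, all clockwise, and the arm ended clear of everything; the hand-in gave no verdict.

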